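Set and lock the sliding leg of the cookbook stand

TASK

Draw the cookbook stand's sliding leg out against its spring until its yellow pin lines up with the red pointer, and while you hold it there, swing the orange cam lever shut against the leg; do not shut the lever before the leg is at the pointer. Finish still holding the leg: keep hold of it at the pointer with the lever fully shut, do not let go. Leave the other things on the range where they are.

Things in the scene. Friction and masses are not known exactly. Their poses are not given: they have to be found in the camera images.
- stand: wooden cookbook stand, black notebook on its leaning panel, fixed to the range. Origin on the range top under the mouth of the leg's steel channel; x away from the robot along the channel, y left, z up. Channel and collar: y -13 to +13 mm, x -5 to +120 mm, 57 mm high. Beside them the range top is free up to the wooden frame at x = +109 mm; the panel (230 mm high) begins at x = +95 mm
- leg (a joint): how far the sliding leg is out of its channel (along stand -x), m: 0 fully in, its start; 0.065 its stop. The leg is a flat aluminium bar on edge, stand y -8 to +8 mm, z 6 to 50 mm. A spring draws it in with 2.4 N when in and 4.2 N when 45 mm out: it goes back when let go, even with the lever shut
- foot (a point): on the leg: middle of the back face (toward the stand) of the blue foot bar across the leg's front end, at stand x = -22 mm, z = 16 mm when the leg is in. The foot bar lies in front of this point: 120 mm long (y -60 to +60 mm), 14 mm thick in x, z 2 to 30 mm. Two fingers astride the leg can hook it from behind, from above
- leg_pin (a point): on the leg: top of its yellow pin (8 mm thick), 60 mm above the range top, at stand x = +85 mm, y = 0 when the leg is in
- pointer_tip (a point): tip of the red pointer fixed on the channel's right wall, 60 mm above the range top; its x axis is along the stand's. It stands at stand x = +40 to +57 mm, so the leg must come out 28 to 45 mm
- lever (a joint): angle of the orange cam lever, rad: 0 fully shut (its stop, along the leg's left flank), 0.22 to 0.30 at the start, swung out to +y. Stays where left; about 2 N at its tip moves it. 8 mm thick, z 34 to 50 mm, so it passes above the foot bar. Shut, its outer face is at stand y = +19 mm: leg and shut lever together are 27 mm wide (y -8 to +19) and can be squeezed between two fingers
- lever_tip (a point): tip of the lever, 42 mm above the range top, 64 mm from its upright hinge pin, which is at stand x = 0, y = +17 mm, in a fork that reaches y = +25 mm (x -8 to +10 mm)
- mug: blue and white mug, 80 mm across, 102 high; leave it alone. Origin at the centre of its underside
- tin: green food tin, 75 mm across, 58 high; leave it alone. Origin at the centre of its underside
- jam: red jam jar with yellow lid, 69 mm across, 112 high; leave it alone. Origin at the centre of its underside
- timer: white round kitchen timer, 67 mm across, 52 high; leave it alone. Origin at the centre of its underside
- salt: salt shaker, 44 mm across, 90 high; leave it alone. Origin at the centre of its underside

How it is judged:
By the outcome, as a careful person would: the job done as asked, in the order asked, and still so for the second after the job is handed in, while the arm keeps its last pose, push and grip.
It also fails if it takes over 38 s, if anything falls off the work surface, if the arm or the gripper's body presses on something with over 40 N, if the wrist force passes 120 N, or if a joint passes its speed limit or range.

ROBOT

A 6-joint arm with a two-finger parallel gripper is mounted at the origin on a cart in front of the work surface, level with it; the furniture and walls round the work are solid. World frame = base frame: x ahead of the robot, y to its left, z up, the work surface at z = 0. Lengths are in mm, angles in rad, forces in N, time in s.
With the tool pointing down it reaches from about 325 to 900 mm from the base axis. Payload 6.1 kg.
Tool frame: the origin (TCP) lies at the very end of the fingers, on their centre line; the grasp point (between the pads) lies 19 mm behind it; z points along the fingers, y is the line along which they close (so a half turn about z gives the same grasp; the last joint's range is limited). The gripper opens to 85 mm and grips with 20 to 120 N. Pads are 22 mm wide; open, the fingers measure 114 mm over their backs; the gripper's body (76 mm by 85 mm) begins 54 mm behind the grasp point. The pads swing forward as they close: fully open they stand 13 mm farther back than shut.
Start: joints at [-1.457, 0.22, 1.526, -0, 1.395, -0.126], TCP at [148.436, -607.11, 231.3] pointing down, gripper open.
Joint ranges: [-2.98, 2.98], [-0.91, 2.08], [0.09, 2.57], [-1.24, 4.39], [0.2, 2.65], [-2.68, 2.68]. Speed limits (rad/s): [2.57, 2.57, 3.01, 3.14, 3.14, 3.14].

INTERFACE

Orientations are given as a unit quaternion [w, x, y, z].
In Python, from station import arm gives the robot as it stands. The module is installed in compiled form; this text tells all that it offers.
- The arm moves only by the tool carry_out, never from a script. Its argument "deltas" is a list of rows, each an object of numbers: "tx", "ty", "tz": the shift along the tool's x, y, z in mm; "ax", "ay", "az": the turn, a rotation vector about the tool's x, y, z in degrees. In form: [{"tx": .., "ty": .., "tz": .., "ax": .., "ay": .., "az": ..}, ...]. A call has exactly 10 rows; each row shifts and turns the commanded pose from where the row before left it, along the tool's axes as they then stand; what a row does not reach is not made up. A row lasts 1/10 s, in which the tool goes at most 50 mm and 8.59 degrees, less where a joint would pass 70% of its speed; a pose out of reach is approached as far as the arm can. A call is refused whole if a number of a shift passes 50 or a number of a turn 8.59, either way. A call with a gripper value outside its range is refused whole. "fingers" is the opening, from 0 (shut) to 1 (fully open), set as the call begins (left out, the last holds). The fingers move at their own pace and stop on an object; "grip_force" is the grip in N (left out, the last holds). Time passes only in rows, so rows that do not move let the fingers close, or fill a call up. It gives the time, the measured TCP pose, the force, the opening and the grip force at its end, in the units of the state.
- arm.state(): the state, without advancing time (a new reading comes with each control period).
- arm.camera(name): name is "side" or "top"; returns (picture, depth): 384x512x3 uint8, red, green, blue; 384x512 float32, mm along the optical axis (not along the pixel's ray), 0 where there is no reading.
- arm.get_calibration(name): a dict with "fx", "fy", "cx", "cy" (pixels), "eye" and "rotation" of the camera in the world. Camera axes: x right, y down, z forward; pixel columns grow to the right and rows downward; lengths in mm; the calibration is good to about 2 mm. A picture is of the moment at which its call begins. get_calibration takes no time and is no camera call.
- arm.finish_job(): hands the job in; it is judged then, once.
The state is a dict: "time_s": time; "q": joint angles; "joint_vel": joint speeds; "joint_efforts": joint torques, N m; "tcp_pos": TCP position; "ee_rot": TCP orientation; "contact_force": force on the tool from outside, world axes, zero at the start; "moment": the same for the moment, N m; "opening": opening from 0.0 (shut) to 1.0 (fully open); "grip_force": force on a finger pad.
Only numpy, scipy, OpenCV 4.12 (cv2) and the standard library are available. Lean on these libraries where they do the work, as an engineer would, in place of code of your own. Each camera call takes 0.05 s, during which the arm holds its last target. There are 200 camera calls.

## Working session

There is one attempt and no reset: what is moved stays moved. The work goes in short steps, Python scripts to look and compute and a tool call to move; the robot and the scene stay as the last step left them, time stands still between calls to the robot, and variables do not carry over. Pictures are saved under pics/ and viewed, at most 10 in all, crops included, and the job is handed in when it is done.

Besides the shell and the picture viewer there is one more tool, called after ">>>" as name(argument=value, ...) on one line, values as JSON. carry_out: Moves the arm, as the interface text tells. Its arguments: {"type":"object","properties":{"deltas":{"type":"array","items":{"type":"object","properties":{"tx":{"type":"number"},"ty":{"type":"number"},"tz":{"type":"number"},"ax":{"type":"number"},"ay":{"type":"number"},"az":{"type":"number"}}}},"fingers":{"type":"number"},"grip_force":{"type":"number"}},"required":["deltas"]}

```bash
mkdir -p pics; cat > h.py <<'E'
import numpy as np, cv2
from station import arm
def cam(n):
    p,d=arm.camera(n); c=arm.get_calibration(n); return p,d,c
def pts(d,c):
    v,u=np.mgrid[:d.shape[0],:d.shape[1]]
    P=np.stack([(u-c['cx'])/c['fx']*d,(v-c['cy'])/c['fy']*d,d],-1)
    return P@np.array(c['rotation']).T+np.array(c['eye'])
def ray(c,u,v,z):
    r=np.array(c['rotation'])@np.array([(u-c['cx'])/c['fx'],(v-c['cy'])/c['fy'],1]); e=np.array(c['eye'])
    return e+r*(z-e[2])/r[2]
E
python3 - <<'E'
from h import *
print(arm.state())
for n in('top','side'):
    p,d,c=cam(n); print(n,c); cv2.imwrite(f'pics/{n}0.png',p[...,::-1]); np.savez(f'{n}0.npz',p=p,d=d)
E
```

```text
{'time_s': 0.0, 'q': array([-1.45711665e+00,  2.21254717e-01,  1.52762604e+00, -3.20842071e-05,
        1.39470191e+00, -1.26135720e-01]), 'joint_vel': array([-0.00039007,  0.00065421, -0.00035899, -0.00019672,  0.00233121,
       -0.00165403]), 'joint_efforts': array([-7.16015893e-04, -4.96894097e+01, -3.89398098e+01, -3.23859767e-04,
        1.13329556e-02, -2.29322302e-05]), 'tcp_pos': array([ 148.34591113, -606.50554841,  230.17363886]), 'ee_rot': array([-9.95083302e-04,  9.92818852e-01,  1.19623315e-01, -9.59403994e-06]), 'contact_force': array([-0.59814195,  0.03037533,  0.60510198]), 'moment': array([ 0.00500275, -0.00092079,  0.00620918]), 'grip_force': 0.0, 'opening': 1.003181849378733}
top {'fx': 442.8737825249243, 'fy': 442.8737825249243, 'cx': 263.713955230745, 'cy': 191.38130493651403, 'eye': array([ 422.07977084,  -32.62939028, 1191.00042854]), 'rotation': array([ 0.04200199, -0.69895909,  0.71254492, -0.04440454])}
side {'fx': 357.5927736906012, 'fy': 357.5927736906012, 'cx': 259.57880417777466, 'cy': 188.2312995633496, 'eye': array([591.43191128, 850.76314332, 727.57745203]), 'rotation': array([-0.00668323,  0.01480594,  0.88876523, -0.45807476])}
```

View pics/top0.png

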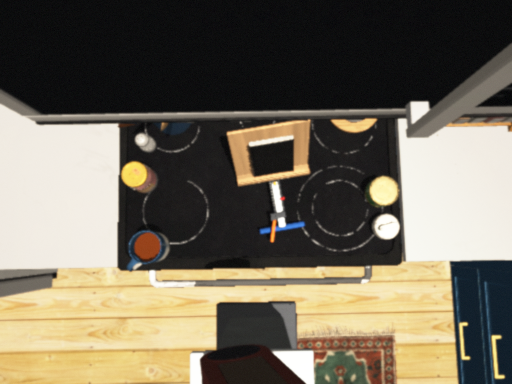

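View pics/side0.png

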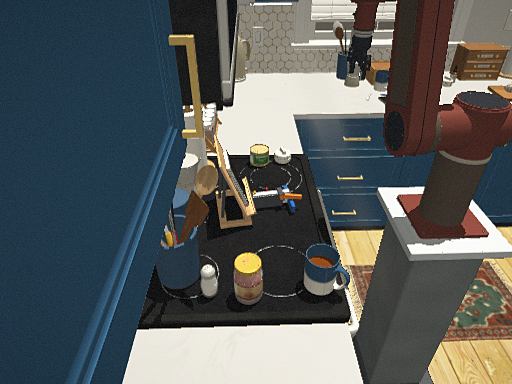

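The top view shows the blue foot bar at about (282,228), the orange lever at (273,231), the channel at (277,200) and the red pointer near (283,197). The side view shows the stand at about (265,195). I'll measure these next.

```bash
sed -i 's/^from station import arm/from station import arm\nfrom scipy.spatial.transform import Rotation as R/; s/c=arm.get_calibration(n);/c=dict(arm.get_calibration(n)); c["rotation"]=R.from_quat(np.array(c["rotation"])[[1,2,3,0]]).as_matrix();/' h.py
cat >> h.py <<'E'
def masks(p):
    h=cv2.cvtColor(p,cv2.COLOR_RGB2HSV).astype(int); H,S,V=h[...,0],h[...,1],h[...,2]
    return dict(blue=(H>100)&(H<122)&(S>150)&(V>90),orange=(H>=5)&(H<16)&(S>190)&(V>120),
      red=((H<5)|(H>174))&(S>170)&(V>100),yellow=(H>=20)&(H<34)&(S>140)&(V>110))
ZP=dict(blue=30,orange=50,red=60,yellow=60)
def look(n,roi,save=None):
    p,d,c=cam(n); W=pts(d,c); u0,u1,v0,v1=roi; out={}
    if save: cv2.imwrite(save,cv2.resize(p[v0:v1,u0:u1,::-1],None,fx=8,fy=8,interpolation=cv2.INTER_CUBIC))
    for k,m in masks(p).items():
        mm=np.zeros_like(m); mm[v0:v1,u0:u1]=m[v0:v1,u0:u1]; v,u=np.nonzero(mm)
        if len(u)==0: print(k,'none'); continue
        Q=np.array([ray(c,a,b,ZP[k]) for a,b in zip(u,v)])
        out[k]=Q; print(k,len(u),'px',u.mean().round(1),v.mean().round(1),'ray',Q.mean(0).round(1),'depth',np.median(W[v,u],0).round(1))
        r=cv2.minAreaRect(Q[:,:2].astype(np.float32)); print('   rect',np.round(r[0],1),np.round(r[1],1),round(r[2],1))
    return out
E
python3 - <<'E'
from h import *
look('top',(240,320,175,250),'pics/c1.png')
look('side',(245,310,175,215),'pics/c2.png')
E
```

```text
blue 202 px 283.9 227.1 ray [469.6 -88.9  30. ] depth [469.2 -99.5  29.3]
   rect [469.2 -83.9] [ 15.9 118.5] 9.2
orange 46 px 272.4 232.2 ray [456.4 -58.1  50. ] depth [451.2 -57.6  48.1]
   rect [458.6 -58.8] [10.8 54.6] 81.1
red 10 px 282.8 198.0 ray [543.  -86.5  60. ] depth [544.7 -87.2  56. ]
   rect [543.  -85.8] [7.7 5.2] 88.9
yellow 2 px 274.0 182.5 ray [583.6 -64.8  60. ] depth [584.  -64.9  57. ]
   rect [583.6 -64.8] [2.6 0. ] 178.7
blue 56 px 290.4 201.1 ray [464.8 -55.2  30. ] depth [462.1 -40.8  29. ]
   rect [466.9 -73.9] [ 16.9 142.4] 6.1
orange 79 px 290.7 196.3 ray [464.7 -52.6  50. ] depth [462.9 -58.3  44.5]
   rect [465.5 -55.3] [68.6 28.9] 3.2
red 6 px 266.2 188.2 ray [541.  -85.4  60. ] depth [ 539.5 -130.3   27.8]
   rect [541.1 -85.7] [ 5.6 11.2] 27.5
yellow 16 px 276.5 193.4 ray [510.1 -56.1  60. ] depth [480.  -63.3  50.9]
   rect [510.3 -53. ] [ 15.9 147. ] 77.5
```

View pics/c1.png

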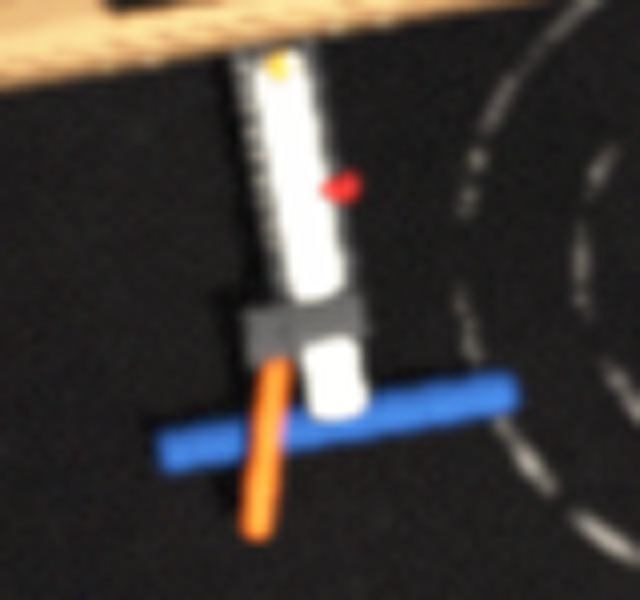

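View pics/c2.png

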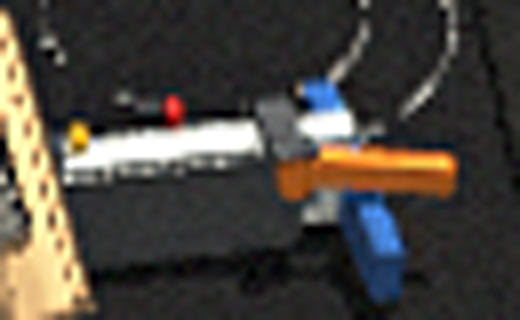

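The crops show the pin at crop-1 (278,67) and the pointer at (342,187). The lever is swung out over the left half of the blue bar. I'll refine the yaw and the draw length, then work out the motion.

```bash
cat > m.py <<'E'
from h import *
def cen(n,roi,lo,hi,z,d):
    p,c=d; u0,u1,v0,v1=roi; h=cv2.cvtColor(p[v0:v1,u0:u1],cv2.COLOR_RGB2HSV).astype(float)
    H=h[...,0]; w=((H>=lo)&(H<=hi) if lo<hi else (H>=lo)|(H<=hi))*np.clip(h[...,1]-110,0,None)*h[...,2]
    v,u=np.mgrid[v0:v1,u0:u1]; U,V=(w*u).sum()/w.sum(),(w*v).sum()/w.sum()
    P=ray(c,U,V,z); print(n,(w>0).sum(),round(U,1),round(V,1),P.round(1)); return P
E
python3 - <<'E'
from m import *
for n,rp,rr in(('top',(270,280,180,187),(279,288,194,202)),('side',(252,257,189,195),(263,270,184,192))):
    p,_,c=cam(n); a=cen(n+' pin',rp,17,36,58,(p,c)); b=cen(n+' ptr',rr,172,6,58,(p,c)); t=np.radians(9.2)
    print('draw',(a-b)[:2]@[np.cos(t),np.sin(t)])
    if n=='top':
        m=masks(p)['blue'];m[:175]=0;m[250:]=0;m[:,:250]=0;m[:,315:]=0
        v,u=np.nonzero(m);Q=np.array([ray(c,x,y,30)[:2] for x,y in zip(u,v)])
        y=Q[:,1]; s=[Q[(y>l)&(y<h)] for l,h in((-145,-95),(-75,-65),(-45,-25))]
        print([ (x.mean(0).round(1),len(x)) for x in s]); l=np.polyfit(np.vstack([s[0],s[2]])[:,1],np.vstack([s[0],s[2]])[:,0],1); print('yaw',np.degrees(np.arctan(-l[0])))
        e=Q@[-np.sin(t),np.cos(t)]; print('ends y',e.min(),e.max()); f=(469.5,-84); print('foot mid y',np.dot(f,[-np.sin(t),np.cos(t)]),'pin y',a[:2]@[-np.sin(t),np.cos(t)])
s=arm.state();X=np.array([np.cos(t),np.sin(t)]);Y=np.array([-np.sin(t),np.cos(t)])
O=np.array([469.5,-84])+29*X; print('origin',O)
R0=R.from_quat(np.array(s['ee_rot'])[[1,2,3,0]]); print('tool yaw',np.degrees(np.arctan2(*R0.as_matrix()[[1,0],0])))
print('goal',O-9*X+5.5*Y, 'delta in stand axes',(O-9*X+5.5*Y-s['tcp_pos'][:2])@np.array([X,Y]).T)
E
```

```text
top pin 4 273.9 182.3 [584.4 -64.7  58. ]
top ptr 20 282.7 198.0 [543.2 -86.5  58. ]
draw 44.156089172094106
[(array([ 474.8, -118.8]), 108), (array([465.2, -71.8]), 10), (array([461.6, -35.6]), 45)]
yaw 9.071068269132457
ends y -217.1345762964446 -98.62932118153348
foot mid y -157.98366388744745 pin y -157.33289854972378
side pin 10 254.5 191.6 [579.  -70.9  58. ]
side ptr 12 266.2 188.4 [540.8 -86.8  58. ]
draw 40.24993654523189
origin [498.12695169 -79.36344556]
tool yaw 13.73722644782144
goal [488.36337877 -75.37312679] delta in stand axes [420.58357789 470.35652673]
```

>>> carry_out(deltas=[{"az":4.6},{"tx":24,"ty":-26},{"tx":24,"ty":-26},{"tx":24,"ty":-26},{"tx":24,"ty":-26},{"tx":24,"ty":-26},{"tx":24,"ty":-26},{"tx":24,"ty":-26},{"tx":24,"ty":-26},{"tx":24,"ty":-26}], fingers=1, grip_force=40)

```text
validation failed for argument at $.de...
```

>>> carry_out(deltas=[{"tx":24,"ty":-26},{"tx":24,"ty":-26},{"tx":24,"ty":-26},{"tx":24,"ty":-26},{"tx":24,"ty":-26},{"tx":24,"ty":-26},{"tx":24,"ty":-26},{"tx":24,"ty":-26},{"tx":16,"ty":-28},{},{}])

```text
validation failed for argument at $.de...
```

>>> carry_out(deltas=[{"tx":0,"ty":0,"tz":0,"ax":0,"ay":0,"az":4.6},{"tx":24,"ty":-26,"tz":0,"ax":0,"ay":0,"az":0},{"tx":24,"ty":-26,"tz":0,"ax":0,"ay":0,"az":0},{"tx":24,"ty":-26,"tz":0,"ax":0,"ay":0,"az":0},{"tx":24,"ty":-26,"tz":0,"ax":0,"ay":0,"az":0},{"tx":24,"ty":-26,"tz":0,"ax":0,"ay":0,"az":0},{"tx":24,"ty":-26,"tz":0,"ax":0,"ay":0,"az":0},{"tx":24,"ty":-26,"tz":0,"ax":0,"ay":0,"az":0},{"tx":24,"ty":-26,"tz":0,"ax":0,"ay":0,"az":0},{"tx":24,"ty":-26,"tz":0,"ax":0,"ay":0,"az":0}], fingers=1, grip_force=40)

```text
time_s: 1.3
tcp_pos: [325.1, -340.5, 231.4]
ee_rot: [0.0, 0.997, 0.08, 0.0]
contact_force: [0.1, -1.0, -0.1]
opening: 1.003
grip_force: 0.0
```

>>> carry_out(deltas=[{"tx":24,"ty":-26,"tz":0,"ax":0,"ay":0,"az":0},{"tx":24,"ty":-26,"tz":0,"ax":0,"ay":0,"az":0},{"tx":24,"ty":-26,"tz":0,"ax":0,"ay":0,"az":0},{"tx":24,"ty":-26,"tz":0,"ax":0,"ay":0,"az":0},{"tx":24,"ty":-26,"tz":0,"ax":0,"ay":0,"az":0},{"tx":24,"ty":-26,"tz":0,"ax":0,"ay":0,"az":0},{"tx":24,"ty":-26,"tz":0,"ax":0,"ay":0,"az":0},{"tx":20,"ty":-26,"tz":0,"ax":0,"ay":0,"az":0},{"tx":16,"ty":-28,"tz":0,"ax":0,"ay":0,"az":0},{"tx":0,"ty":0,"tz":0,"ax":0,"ay":0,"az":0}])

```text
time_s: 2.3
tcp_pos: [489.3, -73.3, 231.3]
ee_rot: [-0.001, 0.997, 0.082, 0.0]
contact_force: [-0.5, -0.6, 0.2]
opening: 1.002
grip_force: 0.0
```

```bash
cat >> h.py <<'E'
t=np.radians(9.1);X=np.array([np.cos(t),np.sin(t)]);Y=np.array([-np.sin(t),np.cos(t)]);O=np.array([498.1,-79.4])
def where():
    s=arm.state(); M=R.from_quat(np.array(s['ee_rot'])[[1,2,3,0]]).as_matrix(); d=s['tcp_pos'][:2]-O
    print('t',round(s['time_s'],2),'stand xy',round(d@X,1),round(d@Y,1),'z',s['tcp_pos'][2].round(1),'yaw',np.degrees(np.arctan2(M[1,0],M[0,0])).round(2),'F stand',(s['contact_force'][:2]@np.array([X,Y]).T).round(1),s['contact_force'][2].round(1),'open',round(s['opening'],3),'grip',s['grip_force'])
E
python3 -c "
from h import *
where()
p,_,c=cam('side'); cv2.imwrite('pics/s1.png',cv2.resize(p[100:260,200:400,::-1],None,fx=4,fy=3.75,interpolation=cv2.INTER_CUBIC))"
```

```text
t 2.3 stand xy -7.7 7.4 z 231.3 yaw 9.36 F stand [-0.6 -0.5] 0.2 open 1.002 grip 0.0
```

View pics/s1.png

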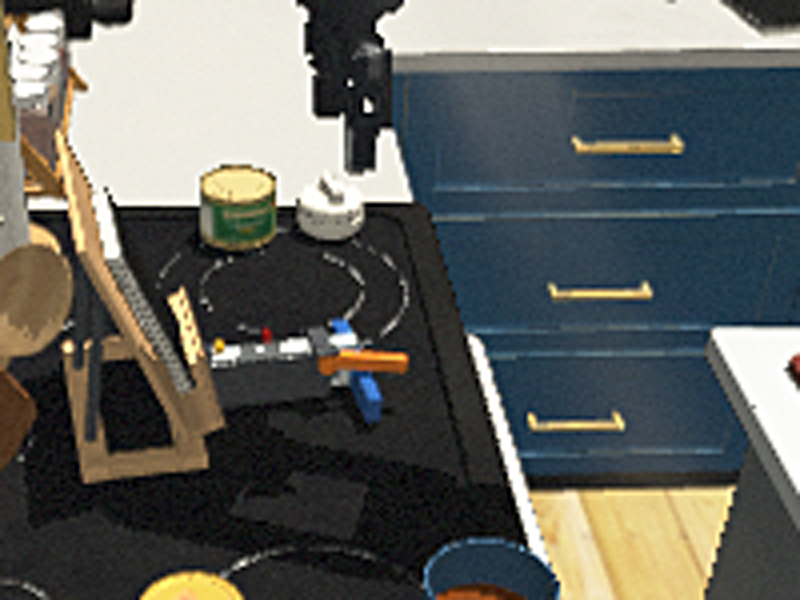

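>>> carry_out(deltas=[{"tx":2.5,"ty":2,"tz":20,"ax":0,"ay":0,"az":0.2},{"tx":0,"ty":0,"tz":25,"ax":0,"ay":0,"az":0},{"tx":0,"ty":0,"tz":25,"ax":0,"ay":0,"az":0},{"tx":0,"ty":0,"tz":25,"ax":0,"ay":0,"az":0},{"tx":0,"ty":0,"tz":25,"ax":0,"ay":0,"az":0},{"tx":0,"ty":0,"tz":25,"ax":0,"ay":0,"az":0},{"tx":0,"ty":0,"tz":25,"ax":0,"ay":0,"az":0},{"tx":0,"ty":0,"tz":15,"ax":0,"ay":0,"az":0},{"tx":0,"ty":0,"tz":10,"ax":0,"ay":0,"az":0},{"tx":0,"ty":0,"tz":0,"ax":0,"ay":0,"az":0}])

```text
time_s: 3.35
tcp_pos: [490.0, -78.4, 35.1]
ee_rot: [-0.0, 0.997, 0.077, -0.001]
contact_force: [-0.1, -0.1, 0.7]
opening: 1.001
grip_force: 0.0
```

```bash
python3 -c "
from h import *
where()
look('top',(240,320,175,250),'pics/c3.png')
p,_,c=cam('side'); cv2.imwrite('pics/s2.png',cv2.resize(p[150:230,230:330,::-1],None,fx=6,fy=6,interpolation=cv2.INTER_CUBIC))
a=cv2.imread('pics/c3.png');b=cv2.imread('pics/s2.png');b=cv2.resize(b,(400,320));a=cv2.resize(a,(400,375));cv2.imwrite('pics/j3.png',np.hstack([a,cv2.copyMakeBorder(b,0,55,0,0,0)]))"
```

```text
t 3.35 stand xy -7.9 2.2 z 35.1 yaw 8.88 F stand [-0.1 -0.1] 0.7 open 1.001 grip 0.0
blue 22 px 267.9 230.0 ray [463. -47.  30.] depth [462.8 -47.2  29.9]
   rect [462.8 -47.2] [10.5 10.4] 88.9
orange 32 px 271.9 236.4 ray [445.5 -56.5  50. ] depth [445.1 -55.6  47.7]
   rect [447.9 -56.9] [10.3 28.1] 88.7
red none
yellow none
```

View pics/j3.png

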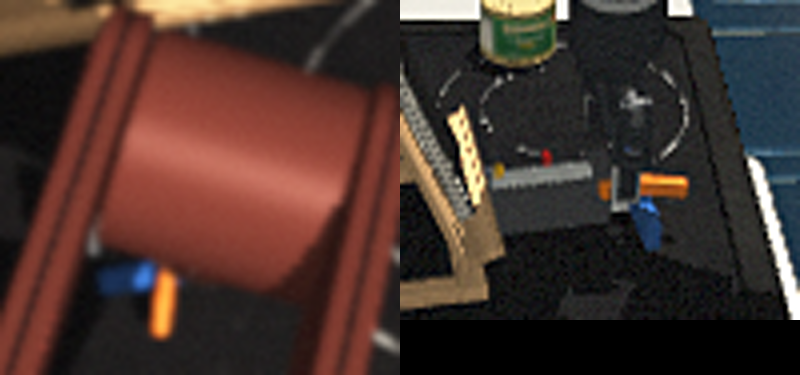

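The joined picture shows the arm hiding the pin and pointer from above. In the side view the pin at (500,170), the pointer at (547,157) and the lever are all visible, with the left finger beside the channel mouth. Next I'll check how noisy the pose reading is.

```bash
python3 -c "
from h import *
for i in range(4): where(); arm.camera('side')
where()"
```

```text
t 3.45 stand xy -6.3 1.9 z 36.9 yaw 8.91 F stand [ 0.4 -0.1] -0.1 open 1.001 grip 0.0
t 3.5 stand xy -5.9 1.8 z 37.3 yaw 8.92 F stand [ 0.2 -0.5] -0.2 open 1.0 grip 0.0
t 3.55 stand xy -5.7 1.8 z 37.5 yaw 8.93 F stand [ 0.4 -0.3] -0.1 open 0.995 grip 0.0
t 3.6 stand xy -5.7 2.0 z 37.5 yaw 8.94 F stand [ 1.  -0.4] 0.5 open 0.998 grip 0.0
t 3.65 stand xy -5.7 2.1 z 37.4 yaw 8.94 F stand [-0.1 -0.2] 0.3 open 1.005 grip 0.0
```

>>> carry_out(deltas=[{"tx":0,"ty":-2,"tz":0,"ax":0,"ay":0,"az":-0.1},{"tx":0,"ty":-1.5,"tz":4,"ax":0,"ay":0,"az":0},{"tx":0,"ty":0,"tz":6,"ax":0,"ay":0,"az":0},{"tx":0,"ty":0,"tz":6,"ax":0,"ay":0,"az":0},{"tx":0,"ty":0,"tz":6,"ax":0,"ay":0,"az":0},{"tx":0,"ty":0,"tz":5,"ax":0,"ay":0,"az":0},{"tx":0,"ty":0,"tz":4,"ax":0,"ay":0,"az":0},{"tx":0,"ty":0,"tz":0,"ax":0,"ay":0,"az":0},{"tx":0,"ty":0,"tz":0,"ax":0,"ay":0,"az":0},{"tx":0,"ty":0,"tz":0,"ax":0,"ay":0,"az":0}])

```text
time_s: 4.65
tcp_pos: [491.0, -74.6, 5.6]
ee_rot: [0.0, 0.997, 0.079, 0.0]
contact_force: [-0.0, 0.1, 0.5]
opening: 1.0
grip_force: 0.0
```

```bash
python3 -c "
from h import *
where()"
```

```text
t 4.65 stand xy -6.3 5.9 z 5.6 yaw 9.04 F stand [-0.   0.1] 0.5 open 1.0 grip 0.0
```

>>> carry_out(deltas=[{"tx":-4,"ty":0,"tz":0,"ax":0,"ay":0,"az":0},{"tx":-4,"ty":0,"tz":0,"ax":0,"ay":0,"az":0},{"tx":-5,"ty":0,"tz":0,"ax":0,"ay":0,"az":0},{"tx":-5,"ty":0,"tz":0,"ax":0,"ay":0,"az":0},{"tx":-5,"ty":0,"tz":0,"ax":0,"ay":0,"az":0},{"tx":-5,"ty":0,"tz":0,"ax":0,"ay":0,"az":0},{"tx":-5,"ty":0,"tz":0,"ax":0,"ay":0,"az":0},{"tx":-5,"ty":0,"tz":0,"ax":0,"ay":0,"az":0},{"tx":0,"ty":0,"tz":0,"ax":0,"ay":0,"az":0},{"tx":0,"ty":0,"tz":0,"ax":0,"ay":0,"az":0}])

```text
time_s: 5.65
tcp_pos: [453.1, -80.5, 5.4]
ee_rot: [-0.0, 0.997, 0.079, 0.0]
contact_force: [3.0, 2.6, 1.0]
opening: 1.001
grip_force: 1.6
```

```bash
python3 -c "
from m import *
p,_,c=cam('side'); where(); p,_,c=cam('side');where()
cv2.imwrite('pics/s4.png',cv2.resize(p[170:220,240:320,::-1],None,fx=10,fy=10,interpolation=cv2.INTER_CUBIC))
m=masks(p)
for k in('yellow','red','orange'):
    a=np.zeros_like(m[k]);a[170:215,245:300]=m[k][170:215,245:300];v,u=np.nonzero(a);print(k,sorted(zip(u,v))[:25])
"
```

```text
t 5.7 stand xy -44.5 6.1 z 5.4 yaw 9.03 F stand [3.1 1. ] 3.0 open 1.002 grip 1.6433011583285406
t 5.75 stand xy -44.4 6.0 z 5.4 yaw 9.04 F stand [2.6 1.2] 2.4 open 0.999 grip 1.6436124665779062
yellow [(np.int64(264), np.int64(189)), (np.int64(264), np.int64(190)), (np.int64(264), np.int64(191)), (np.int64(264), np.int64(192)), (np.int64(265), np.int64(191))]
red [(np.int64(265), np.int64(188)), (np.int64(266), np.int64(187)), (np.int64(266), np.int64(188)), (np.int64(266), np.int64(189)), (np.int64(266), np.int64(190)), (np.int64(267), np.int64(188)), (np.int64(267), np.int64(189)), (np.int64(267), np.int64(190))]
orange [(np.int64(265), np.int64(189)), (np.int64(280), np.int64(196)), (np.int64(280), np.int64(197)), (np.int64(280), np.int64(198)), (np.int64(281), np.int64(196)), (np.int64(281), np.int64(197)), (np.int64(281), np.int64(198)), (np.int64(281), np.int64(199)), (np.int64(282), np.int64(195)), (np.int64(282), np.int64(196)), (np.int64(282), np.int64(197)), (np.int64(282), np.int64(198)), (np.int64(282), np.int64(199)), (np.int64(283), np.int64(195)), (np.int64(283), np.int64(196)), (np.int64(283), np.int64(197)), (np.int64(283), np.int64(198)), (np.int64(284), np.int64(195)), (np.int64(284), np.int64(196)), (np.int64(284), np.int64(197)), (np.int64(285), np.int64(194)), (np.int64(285), np.int64(195)), (np.int64(285), np.int64(196)), (np.int64(285), np.int64(197)), (np.int64(286), np.int64(194))]
```

View pics/s4.png

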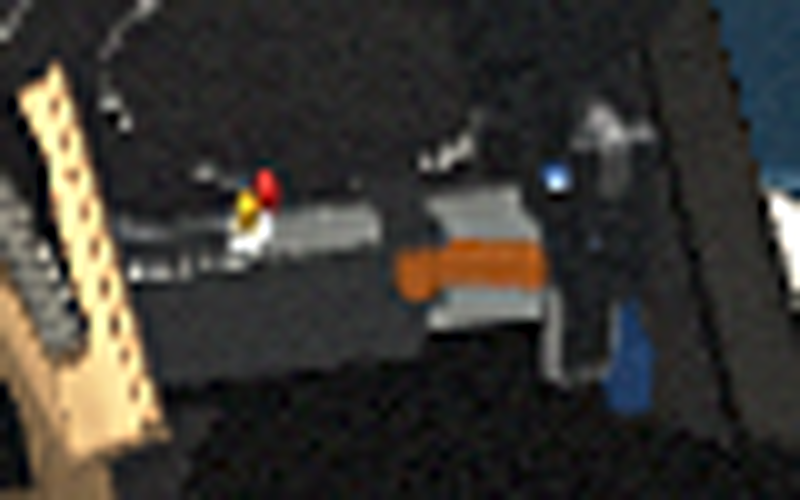

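In the side crop the yellow pin is at (247,207) and the red pointer at (266,188), so the pin is a few millimetres short. The finger has hooked the bar and the lever is still open. I'll work out the pixel offset to expect at alignment.

```bash
cat >> m.py <<'E'
def proj(c,P):
    q=c['rotation'].T@(np.array(P)-c['eye']); return np.array([c['fx']*q[0]/q[2]+c['cx'],c['fy']*q[1]/q[2]+c['cy']])
def st(x,y,z): return np.r_[O+x*X+y*Y,z]
def soft(p,roi):
    u0,u1,v0,v1=roi; q=p[v0:v1,u0:u1].astype(float); r,g,b=q[...,0],q[...,1],q[...,2]
    v,u=np.mgrid[v0:v1,u0:u1]
    wy=np.clip(np.minimum(r,g)-b-40,0,None); wr=np.clip(r-2.2*np.maximum(g,b)-20,0,None)
    return [np.array([(w*u).sum()/w.sum(),(w*v).sum()/w.sum()]) for w in(wy,wr)]
def gap(N=8):
    A=[]
    for i in range(N):
        p,_,c=cam('side'); A.append(np.r_[soft(p,(258,272,183,196))])
    A=np.mean(A,0); a,b=A[:2],A[2:]
    e=proj(c,st(43,-14,59))-proj(c,st(43,0,59)); s=proj(c,st(42,0,59))-proj(c,st(43,0,59))
    print('pin',a.round(2),'ptr',b.round(2),'px/mm',s.round(3),'aligned offset',e.round(2),'remaining mm',((b-a-e)@s/(s@s)).round(2), 'u only',((b-a-e)[0]/s[0]).round(2))
E
python3 -c "
from m import *
gap(4)
p,_,c=cam('side'); print(p[185:196,258:272].tolist()[0:0])
print(proj(c,st(85,0,58)),proj(c,st(43,-14,58)))
q=p[186:195,260:270]
for r in q: print(' '.join('%3d,%3d,%3d'%tuple(x) for x in r))
"
```

```text
Traceback (most recent call last):
  File "m.py", line 21, in gap
    print('pin',a.round(2),'ptr',b.round(2),'px/mm',s.round(3),'aligned offset',e.round(2),'remaining mm',((b-a-e)@s/(s@s)).round(2), 'u only',((b-a-e)[0]/s[0]).round(2))
                                                                                                            ~^~
ValueError: operands could not be broadcast together with shapes (0,2) (2,2)
```

```bash
sed -i 's/np.r_\[soft(p,(258,272,183,196))\]/np.concatenate(soft(p,(258,272,183,196)))/' m.py
python3 -c "
from m import *
gap(4)
p,_,c=cam('side')
print(proj(c,st(85,0,58)),proj(c,st(43,-14,58)))
q=p[186:195,260:270]
for r in q: print(' '.join('%3d,%3d,%3d'%tuple(x) for x in r))
"
```

```text
pin [264.24 190.36] ptr [266.31 188.44] px/mm [ 0.307 -0.035] aligned offset [-0.89 -2.5 ] remaining mm 9.34 u only 9.68
[253.52520322 192.49654203] [265.5843112  188.50330069]
 84, 82, 79  50, 54, 53  33, 25, 29  35, 26, 35  31, 30, 34  27, 32, 38  22, 36, 33  26, 36, 40  36, 40, 42  46, 46, 43
133,134,126  83, 84, 80  55, 50, 51  52, 53, 53  45, 52, 54  66, 35, 41 241, 58, 54  69, 31, 30  23, 38, 37  29, 36, 34
 23, 23, 30  25, 27, 27  81, 77, 80  82, 85, 90  54, 70, 82 108, 25, 35 255, 84, 76 151, 34, 32  26, 31, 32  36, 37, 42
 28, 26, 28  25, 30, 30  23, 29, 37  42, 37, 28 203,158, 45 125, 81, 26 208, 38, 38 150, 25, 25  38, 29, 29  23, 29, 32
 32, 28, 30  30, 31, 29  18, 15, 25  84, 66, 29 255,255, 58 226,143, 31 106, 26, 18  99, 21, 24  43, 42, 45  43, 41, 44
 46, 46, 46  51, 51, 57  59, 59, 69 101, 89, 56 186,140, 25 125, 97, 36 203,189,188 117, 87, 82  90, 94, 90  91, 90, 88
 75, 73, 75  95, 99, 98 116,118,124 165,145, 88 127, 94, 13 179,162, 98 255,255,255 135,142,136 121,123,117 123,127,121
 41, 43, 44  38, 38, 39  57, 61, 61 187,186,169 196,191,166 244,239,207 255,255,255 140,145,138 120,125,119 131,133,127
 47, 46, 48  37, 38, 40  58, 60, 58 255,255,255 255,255,255 255,255,255 134,137,133 134,136,130 135,135,131 140,139,135
```

>>> carry_out(deltas=[{"tx":-2,"ty":0,"tz":0,"ax":0,"ay":0,"az":0},{"tx":-2,"ty":0,"tz":0,"ax":0,"ay":0,"az":0},{"tx":-2,"ty":0,"tz":0,"ax":0,"ay":0,"az":0},{"tx":-2,"ty":0,"tz":0,"ax":0,"ay":0,"az":0},{"tx":-1,"ty":0,"tz":0,"ax":0,"ay":0,"az":0},{"tx":0,"ty":0,"tz":0,"ax":0,"ay":0,"az":0},{"tx":0,"ty":0,"tz":0,"ax":0,"ay":0,"az":0},{"tx":0,"ty":0,"tz":0,"ax":0,"ay":0,"az":0},{"tx":0,"ty":0,"tz":0,"ax":0,"ay":0,"az":0},{"tx":0,"ty":0,"tz":0,"ax":0,"ay":0,"az":0}])

```text
time_s: 7.2
tcp_pos: [444.3, -81.9, 5.3]
ee_rot: [0.0, 0.997, 0.079, -0.0]
contact_force: [3.4, 1.1, 3.1]
opening: 1.001
grip_force: 1.8
```

```bash
python3 -c "
from m import *
where();gap(4)
p,_,c=cam('top')
m=masks(p);v,u=np.nonzero(m['blue'][170:260,240:320]);print(len(u))
p,_,c=cam('side')
q=p[184:195,261:272]
for r in q: print(' '.join('%3d,%3d,%3d'%tuple(x) for x in r))
"
```

```text
t 7.2 stand xy -53.5 6.0 z 5.3 yaw 9.04 F stand [3.5 0.5] 3.1 open 1.001 grip 1.8270719319116324
pin [266.99 190.15] ptr [266.18 187.69] px/mm [ 0.307 -0.035] aligned offset [-0.89 -2.5 ] remaining mm 0.26 u only 0.28
0
 35, 34, 35  30, 29, 29  38, 42, 40  37, 37, 37  22, 27, 23  32, 26, 29  39, 36, 38  29, 33, 36  40, 40, 38  43, 41, 39  37, 40, 39
 34, 33, 38  28, 28, 31  38, 33, 35  39, 36, 41  40, 36, 42  26, 33, 32  32, 32, 33  34, 34, 32  39, 40, 38  35, 38, 38  34, 34, 34
 52, 55, 53  40, 35, 38  34, 33, 33  41, 42, 44  28, 37, 36  23, 39, 35  25, 36, 41  28, 41, 38  41, 43, 42  45, 43, 42  33, 34, 37
 79, 80, 75  61, 57, 61  58, 58, 57  50, 55, 53  63, 30, 35 237, 57, 52  99, 27, 32  22, 27, 30  37, 37, 36  37, 37, 40  39, 36, 34
 27, 28, 27  88, 86, 85  91, 90, 88  69, 83, 81 120, 37, 37 255, 80, 77 205, 60, 44  43, 32, 39  23, 27, 34  31, 28, 33  33, 37, 34
 26, 23, 24  27, 33, 32  23, 23, 28  20, 26, 34  41,  9, 19 234, 89, 36 255,172, 50 104, 77, 34  17, 18, 22  27, 29, 31  31, 29, 31
 23, 27, 28  21, 18, 23  29, 31, 28  12, 21, 27  41,  3, 17 225,152, 35 255,255, 61 196,158, 58  89, 92, 92  55, 55, 59  54, 56, 56
 59, 61, 60  60, 59, 59  72, 74, 71  48, 50, 54 100, 97,102 137, 99, 53 124, 91, 11 194,162, 82 239,244,238 117,121,117 119,118,117
 95, 96, 97 102,103,101 111,116,114  85, 90, 89 174,181,182 170,153,100 125, 93, 19 231,218,185 255,255,255 135,137,131 121,123,118
 42, 39, 41  40, 44, 42  44, 47, 46  30, 31, 33  78, 79, 79 169,170,160 154,150,128 255,255,255 132,132,129 114,115,114 126,126,123
 47, 49, 48  45, 46, 44  38, 38, 40  34, 35, 37 105,105,100 248,253,247 237,241,234 180,184,178 132,132,129 121,128,120 123,127,119
```

>>> carry_out(deltas=[{"tx":-0.3,"ty":0,"tz":0,"ax":0,"ay":0,"az":0},{"tx":0,"ty":0,"tz":0,"ax":0,"ay":0,"az":0},{"tx":0,"ty":0,"tz":0,"ax":0,"ay":0,"az":0},{"tx":0,"ty":0,"tz":0,"ax":0,"ay":0,"az":0},{"tx":0,"ty":0,"tz":0,"ax":0,"ay":0,"az":0},{"tx":0,"ty":0,"tz":0,"ax":0,"ay":0,"az":0},{"tx":0,"ty":0,"tz":0,"ax":0,"ay":0,"az":0},{"tx":0,"ty":0,"tz":0,"ax":0,"ay":0,"az":0},{"tx":0,"ty":0,"tz":0,"ax":0,"ay":0,"az":0},{"tx":0,"ty":0,"tz":0,"ax":0,"ay":0,"az":0}], fingers=0, grip_force=40)

```text
time_s: 8.5
tcp_pos: [444.6, -84.6, 5.7]
ee_rot: [0.002, 0.997, 0.079, 0.001]
contact_force: [3.8, -10.5, -0.0]
opening: 0.295
grip_force: 41.2
```

```bash
python3 -c "
from m import *
where();gap(4);where()
p,_,c=cam('side')
cv2.imwrite('pics/s5.png',cv2.resize(p[170:220,240:320,::-1],None,fx=10,fy=10,interpolation=cv2.INTER_CUBIC))
"
```

```text
t 8.5 stand xy -53.6 3.3 z 5.7 yaw 9.12 F stand [  2.1 -11. ] -0.0 open 0.295 grip 41.19220666587353
pin [266.97 190.14] ptr [266.19 187.69] px/mm [ 0.307 -0.035] aligned offset [-0.89 -2.5 ] remaining mm 0.36 u only 0.38
t 8.7 stand xy -53.6 3.3 z 5.6 yaw 9.11 F stand [  1.5 -10.9] -0.5 open 0.289 grip 41.19412735104561
```

View pics/s5.png

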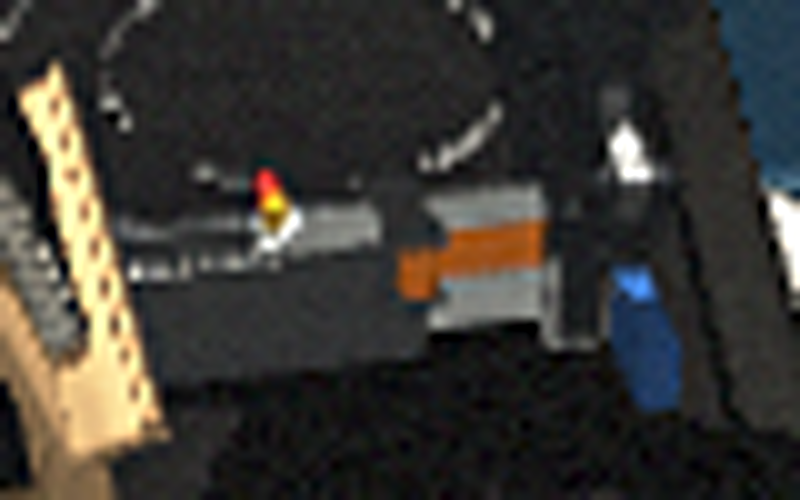

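The side view shows the pin at (274,207) in line with the pointer at (266,185). The lever lies parallel to the leg, so it is shut. I'll ease off the sideways strain and check once more.

>>> carry_out(deltas=[{"tx":-0.3,"ty":1,"tz":0,"ax":0,"ay":0,"az":0},{"tx":0,"ty":1,"tz":0,"ax":0,"ay":0,"az":0},{"tx":0,"ty":0.5,"tz":0,"ax":0,"ay":0,"az":0},{"tx":0,"ty":0,"tz":0,"ax":0,"ay":0,"az":0},{"tx":0,"ty":0,"tz":0,"ax":0,"ay":0,"az":0},{"tx":0,"ty":0,"tz":0,"ax":0,"ay":0,"az":0},{"tx":0,"ty":0,"tz":0,"ax":0,"ay":0,"az":0},{"tx":0,"ty":0,"tz":0,"ax":0,"ay":0,"az":0},{"tx":0,"ty":0,"tz":0,"ax":0,"ay":0,"az":0},{"tx":0,"ty":0,"tz":0,"ax":0,"ay":0,"az":0}])

```text
time_s: 9.75
tcp_pos: [444.6, -84.8, 5.7]
ee_rot: [0.0, 0.997, 0.079, 0.0]
contact_force: [5.2, 0.9, 6.0]
opening: 0.29
grip_force: 39.9
```

```bash
python3 -c "
from m import *
where();gap(6);where()
p,_,c=cam('side');m=masks(p)['orange'];m[:185]=0;m[205:]=0;m[:,:284]=0;m[:,294:]=0
v,u=np.nonzero(m);k=np.polyfit(u,v,1)[0]
for a in(0,.1,.25):
    f=lambda r:proj(c,st(-r*np.cos(a),21+r*np.sin(a),42)); d=f(40)-f(5); print(a,'slope',d[1]/d[0])
print('seen',k,len(u))
"
```

```text
t 9.75 stand xy -53.7 3.2 z 5.7 yaw 9.07 F stand [5.3 0. ] 6.0 open 0.29 grip 39.90467492491007
pin [266.98 190.13] ptr [266.18 187.67] px/mm [ 0.307 -0.035] aligned offset [-0.89 -2.5 ] remaining mm 0.3 u only 0.31
t 10.05 stand xy -53.7 3.2 z 5.7 yaw 9.06 F stand [ 3.9 -0.8] 4.7 open 0.289 grip 39.90412261337042
0 slope -0.11883498926805251
0.1 slope -0.056601729887656306
0.25 slope 0.03388890630454359
seen -0.15348434212155265 32
```

```bash
python3 -c "
from station import arm
print(arm.finish_job())"
```

```text
the job is handed in; nothing more can be done
None
```

I handed the job in still gripping the leg at about 40 N, with the yellow pin within about 1 mm of the red pointer (by the side camera) and the orange lever fully shut; I don't have the verdict.

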